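# Hold sprung specimen tweezers at the gauge gap

### The arm

A 7-joint arm with a two-finger parallel gripper is mounted at the origin on the work surface. World frame = base frame: x ahead of the robot, y to its left, z up, the work surface at z = 0. Lengths are in m, angles in rad, forces in N, time in s.
With the tool pointing down it reaches from about 0.4 to 0.85 m from the base axis. Payload 10.4 kg.
Tool frame: the origin (TCP) lies between the finger pads; the fingertips stand 8 mm ahead of it and the grasp point (between the pads) lies 11 mm behind it; z points along the fingers, x is the direction in which the jaws open and shut, and the axes are right-handed (so a half turn about z gives the same grasp; the last joint's range is limited). The gripper opens to 87 mm and grips with 3 to 60 N. Pads are 19 mm wide; open, the fingers measure 117 mm over their backs; the gripper's body (75 mm by 190 mm) begins 51 mm behind the grasp point.
Start: joints at [-1.345, 0.332, -0.065, 1.46, 0.022, 1.35, -0.088], TCP at [0.154, 0.606, 0.231] pointing down, gripper open.
Joint ranges: [-2.6, 2.6], [-0.5, 2.12], [-1.47, 1.34], [0.16, 2.42], [-1.27, 4.41], [0.06, 2.06], [-2.6, 2.6]. Speed limits (rad/s): [2.22, 2.22, 2.79, 2.79, 3.14, 3.14, 3.14].

### API

Orientations are given as a unit quaternion [x, y, z, w].
In Python, from bench import r, viewer gives the robot as it stands.
- The arm moves only by the tool apply_moves, never from a script. Its argument "increments" is a list of rows, each an object with "grip": the closure in counts, from 0 (fully open) to 255 (shut); "xyz": the shift along the tool's x, y, z in mm, a list of three; "rotation": the turn, a rotation vector about the tool's x, y, z in degrees, a list of three. A call has 1 to 5 rows; each row is the pose to reach, as a shift and turn from the pose measured when the call began, along the tool's axes at that moment; what a row does not reach only later rows make up. A row lasts 1/8 s, in which the tool goes at most 62.5 mm and 10.7 degrees, less where a joint would pass 70% of its speed; a pose out of reach is approached as far as the arm can. A call with a gripper value outside its range is refused whole. The fingers move at their own pace and stop on an object; "squeeze" is the grip in N (left out, the last holds). Time passes only in rows, so rows that repeat a pose let the fingers close. It gives the time, the measured TCP pose, the force and the opening at its end, in the units of the state.
- r.read_state(): the state, without advancing time (a new reading comes with each control period).
- viewer.camera(name): name is "scene" or "top" or "wrist"; returns a dict with "img" (400x640x3 uint8, blue, green, red), "range_z" (400x640 float32, m along the optical axis (not along the pixel's ray), 0 where there is no reading), "vertical_fov" (degrees; the focal length in pixels is half the picture's height over the tangent of half this angle, whatever the lens; pixels are square), "cx", "cy" (the principal point, pixels), "rvec" (rotation vector, rad) and "tvec" (3), from world to camera coordinates, as OpenCV has them. Camera axes: x right, y down, z forward; pixel columns grow to the right and rows downward; lengths in m; the calibration is good to about 2 mm. A picture is of the moment at which its call begins.
- r.close_job(): hands the job in, once; it reports no verdict.
The state is a dict: "time": time; "joint_positions": joint angles; "joint_vel": joint speeds; "joint_torque": joint torques, N m; "ee_pos": TCP position; "eef_rot": TCP orientation; "ft_force": force on the tool from outside, world axes, zero at the start; "torque": the same for the moment, N m; "width": finger opening in m.
Only numpy, scipy, OpenCV 4.12 (cv2) and the standard library are available. Lean on these libraries where they do the work, as an engineer would, in place of code of your own. Each camera call takes 0.05 s, during which the arm holds its last target.

### The job

Lift the sprung aluminium tweezers off their rest and take them to the gap gauge, the low metal block with two dark parallel lines on top, the blades lying along the lines. Squeeze the tweezers until the gap between the tips matches the lines, 20 mm, and hold them level and steady with one tip just above the middle part of each line (within 2 cm, not touching the block) so that the setting can be checked. Never squeeze the tips together, leave the weight, the cube and the jar where they are, and finish while still holding the tweezers there: do not put them down or let go.

Things in the scene. Friction and masses are not known exactly. Their poses are not given: they have to be found in the camera images.
- grip (a point): centre of the tweezers' ribbed finger grips, midway between the blades, half-way up their 14 mm height; x to the tips, z up. Free: 37.4 mm over the blades' outsides here, tip gap 44 mm. Squeezed here from both sides, 1 mm less width closes the tips 1.79 mm: 24 mm over the outsides gives parallel blades and a 20 mm tip gap and takes about 6 N. Ribs 32 mm long.
- tweezers: aluminium tweezers, about 70 g, 184 mm long, lying flat on the rest, underside 30 mm above the table: a 28 mm round bow block centred 95 mm behind (-x) the finger grips and two straight sprung blades, 4 mm thick, 14 mm tall, to the tips 75 mm ahead (+x). Origin on the underside, 7 mm under grip, same axes; balance point 39 mm behind.
- tip_left (a point): middle of the very end of the left (+y side) tip of the tweezers, a 4 mm thick, 7 mm tall nib; 3.5 mm above the tweezers' underside, 75 mm ahead (+x) of the finger grips. The tip gap is the distance between the two tip points (mid-thickness to mid-thickness): 44 mm when free.
- tip_right (a point): middle of the very end of the right (-y side) tip of the tweezers, a 4 mm thick, 7 mm tall nib; 3.5 mm above the tweezers' underside, 75 mm ahead (+x) of the finger grips. The tip gap is the distance between the two tip points (mid-thickness to mid-thickness): 44 mm when free.
- blade_left (a joint): rad: how far the left blade is squeezed in from its free position; 0 = free, 0.071 = parallel to the tweezers' x axis, stop at 0.118. Spring 8 N m per rad about a hinge 95 mm behind the finger grips. The two blades' springs are equal; squeezed between fingers they move in equally.
- blade_right (a joint): rad: how far the right blade is squeezed in from its free position; 0 = free, 0.071 = parallel to the tweezers' x axis, stop at 0.118. Spring 8 N m per rad about a hinge 95 mm behind the finger grips. The two blades' springs are equal; squeezed between fingers they move in equally.
- rest: black plastic rest, fixed: base 180 x 60 x 8 mm; pedestals with tops at 30 mm carry the block (34 x 40 mm, centred 90 mm behind the origin) and the blades (16 mm along x, 60 mm wide, centred 50 mm ahead). Between them, at the finger grips, it is open down to the base. Origin at the table, under the grips within 3 mm; x as the tweezers'.
- gauge: the gap gauge's body, fixed; origin at the table under its centre
- gauge_top (a point): centre of the top face of the gap gauge, 40 mm above the table: aluminium block 60 (x) x 80 (y) mm on a 96 mm wide foot. Two dark engraved lines, 4 mm wide and 44 mm long, run along its x at y = +10 and -10 mm. z up.
- weight: bystander: brass weight with a knob, 38 mm across, 53 mm tall; origin under its centre
- cube: bystander: 50 mm concrete test cube; origin under its centre
- jar: bystander: jar with a lid, 50 mm across, 60 mm tall; origin under its centre
Mind the look-alikes: they are no part of the job. Of the things like the gauge, leave any that is orange; of the rest the larger one is meant.

How it is judged:
By the outcome, as a careful person would: the job done as asked, in the order asked, and still so for the second after the job is handed in, while the arm keeps its last pose, push and grip.
It also fails if it takes over 37 s, if anything falls off the work surface, if the arm or the gripper's body presses on something with over 40 N, if the wrist force passes 120 N, or if a joint passes its speed limit or range.

## Working session

There is one attempt and no reset: what is moved stays moved. The work goes in short steps, Python scripts to look and compute and a tool call to move; the robot and the scene stay as the last step left them, time stands still between calls to the robot, and variables do not carry over. Pictures are saved under pics/ and viewed, and the job is handed in when it is done.

Besides the shell and the picture viewer there is one more tool, called after "Request:" as name(argument=value, ...), one argument or row to a line, values as JSON. apply_moves: Moves the arm, as the interface text tells. Its arguments: {"type":"object","properties":{"increments":{"type":"array","items":{"type":"object","properties":{"grip":{"type":"number"},"xyz":{"type":"array","items":{"type":"number"}},"rotation":{"type":"array","items":{"type":"number"}}}}},"squeeze":{"type":"number"}},"required":["increments"]}

```bash
mkdir -p pics; ls
cat > h.py <<'E'
import numpy as np, cv2
from scipy.spatial.transform import Rotation as R
from bench import r, viewer
def cam(n):
    c=viewer.camera(n); h=c['img'].shape[0]
    f=h/2/np.tan(np.radians(c['vertical_fov'])/2)
    c['f']=f; c['R']=R.from_rotvec(np.array(c['rvec']).ravel()).as_matrix(); c['t']=np.array(c['tvec']).ravel()
    c['o']=-c['R'].T@c['t']; return c
def ray(c,u,v):
    d=np.array([(u-c['cx'])/c['f'],(v-c['cy'])/c['f'],1.0]); return c['R'].T@d
def onz(c,u,v,z):
    d=ray(c,u,v); return c['o']+d*(z-c['o'][2])/d[2]
def dep(c,u,v):
    return c['o']+ray(c,u,v)*c['range_z'][int(round(v)),int(round(u))]
def proj(c,p):
    q=c['R']@np.array(p)+c['t']; return q[0]/q[2]*c['f']+c['cx'],q[1]/q[2]*c['f']+c['cy']
def cloud(c):
    v,u=np.mgrid[0:400,0:640]; z=c['range_z']
    P=np.stack([(u-c['cx'])/c['f']*z,(v-c['cy'])/c['f']*z,z],-1)
    return (P-c['t'])@c['R']
E
python3 - <<'E'
from h import *
np.set_printoptions(precision=4,suppress=True)
for n in ['scene','top','wrist']:
    c=cam(n); cv2.imwrite(f'pics/{n}0.png',c['img']); print(n,c['f'],c['cx'],c['cy'],c['o'],c['R'][2],(c['range_z']>0).mean())
    np.savez(f'{n}0.npz',**{k:c[k] for k in c})
s=r.read_state()
for k in s: print(k,s[k])
E
```

```text
pics
scene 442.52732231435897 314.37455505873896 194.822316516117 [1.4932 0.1972 0.6888] [-0.7986 -0.1824 -0.5735] 0.9896328125
top 444.2565484613272 322.0041971140894 201.14182580522228 [0.4579 0.0175 1.3045] [ 0.1161  0.0018 -0.9932] 0.99612890625
wrist 335.2973641346341 314.13166363621866 199.33883704259364 [0.0813 0.6242 0.384 ] [ 0.2665 -0.069  -0.9614] 0.99601171875
time 0.15
joint_positions [-1.3446  0.3327 -0.0647  1.4607  0.0216  1.3499 -0.0885]
joint_vel [-0.0002 -0.0025 -0.0009 -0.001  -0.0019 -0.0009 -0.0003]
joint_torque [  0.0008 -62.3632   0.0248 -39.0143  -0.0612   0.0372   0.0001]
ee_pos [0.1538 0.6055 0.23  ]
eef_rot [ 0.7893  0.6139 -0.0004  0.0003]
ft_force [-0.3948  0.2962 -0.1418]
torque [ 0.0185  0.0148 -0.0542]
width 0.08715913250131423
```

View pics/scene0.png

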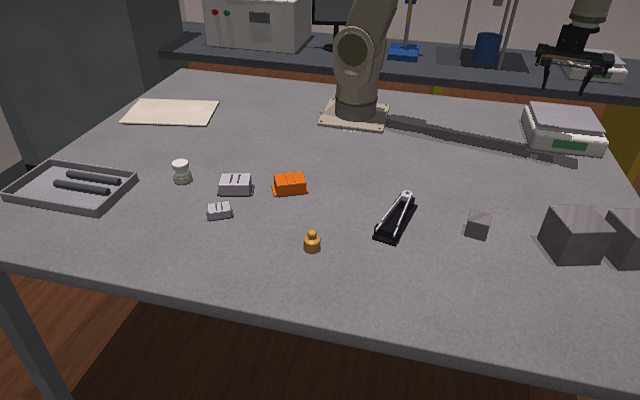

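View pics/top0.png

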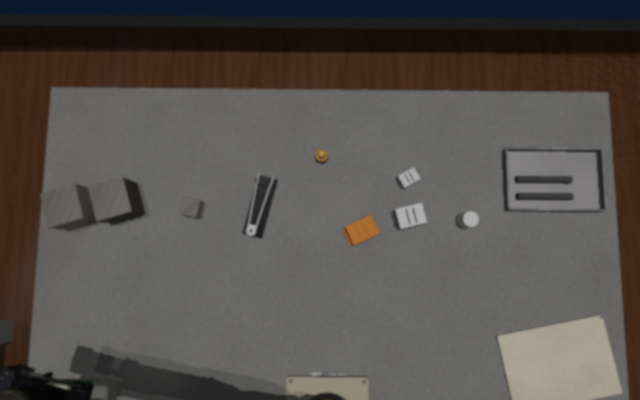

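View pics/wrist0.png

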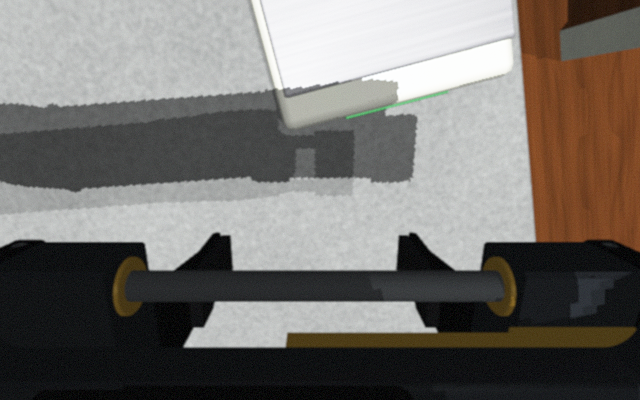

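Gauge candidates in the top view are orange at (361,230), grey at (410,216), and small grey at (408,178). Orange is excluded, and of the other two the larger is meant, so it is the one at (410,216). I'll confirm that in an enlarged crop.

```bash
python3 - <<'E'
import numpy as np, cv2
t=cv2.imread('pics/top0.png'); s=cv2.imread('pics/scene0.png')
a=cv2.resize(t[150:260,330:490],None,fx=5,fy=5,interpolation=cv2.INTER_CUBIC)[:, :800]
cv2.imwrite('pics/crop_g.png',a)
b=cv2.resize(t[160:250,215:305],None,fx=6,fy=6,interpolation=cv2.INTER_CUBIC)
cv2.imwrite('pics/crop_t.png',b)
E
python3 - <<'E'
import sys; sys.path.insert(0,'.')
from h import *
np.set_printoptions(precision=4,suppress=True)
c=dict(np.load('top0.npz')); s=dict(np.load('scene0.npz'))
P=cloud(c)
for n,(u,v) in dict(gauge=(410,216),small=(408,178),orange=(361,230),bow=(251,231),grip=(260,205),weight=(321,155),cube=(192,208),jar=(470,218)).items(): print(n,P[v,u], onz(c,u,v,0.04))
# gauge top from depth
for n,(u0,u1,v0,v1) in dict(gauge=(390,432,198,235),small=(393,425,163,192)).items():
    m=np.zeros((400,640),bool); m[v0:v1,u0:u1]=1
    for zt in (0.025,0.035):
        mm=m&(P[...,2]>zt)
        if mm.sum()<20: continue
        cn=np.argwhere(mm)[:,::-1].astype(np.float32); rc=cv2.minAreaRect(P[mm][:,:2].astype(np.float32)*1000)
        print(n,zt,mm.sum(),np.median(P[mm][:,2]),rc)
E
```

```text
gauge [ 0.5652 -0.2313  0.0427] [ 0.5655 -0.2319  0.04  ]
small [ 0.678  -0.2306  0.0244] [ 0.6753 -0.2276  0.04  ]
orange [ 0.5243 -0.0922  0.038 ] [ 0.5242 -0.092   0.04  ]
bow [0.5179 0.2194 0.0488] [0.5183 0.2208 0.04  ]
grip [0.5964 0.2018 0.0073] [0.5929 0.1971 0.04  ]
weight [0.7384 0.0239 0.0492] [0.7405 0.0239 0.04  ]
cube [0.5817 0.3892 0.0476] [0.5824 0.3915 0.04  ]
jar [ 0.5596 -0.3956  0.0621] [ 0.5614 -0.4029  0.04  ]
gauge 0.025 609 0.04049645526407825 ((532.9633178710938, -124.34123229980469), (61.885536193847656, 314.8739013671875), 16.780548095703125)
gauge 0.035 590 0.04056728921536411 ((532.9633178710938, -124.34123229980469), (61.885536193847656, 314.8739013671875), 16.780548095703125)
small 0.025 233 0.028445254054793676 ((586.6018676757812, -112.83384704589844), (45.9252815246582, 363.4104309082031), 37.44905471801758)
```

View pics/crop_g.png

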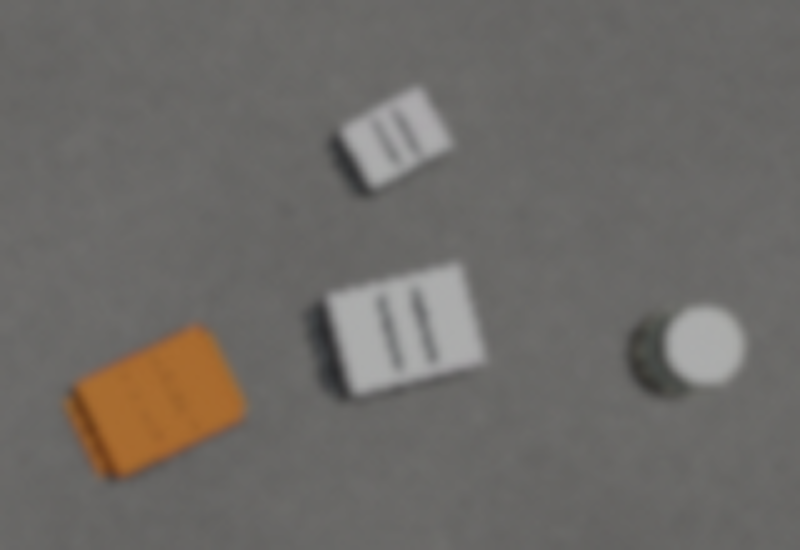

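View pics/crop_t.png

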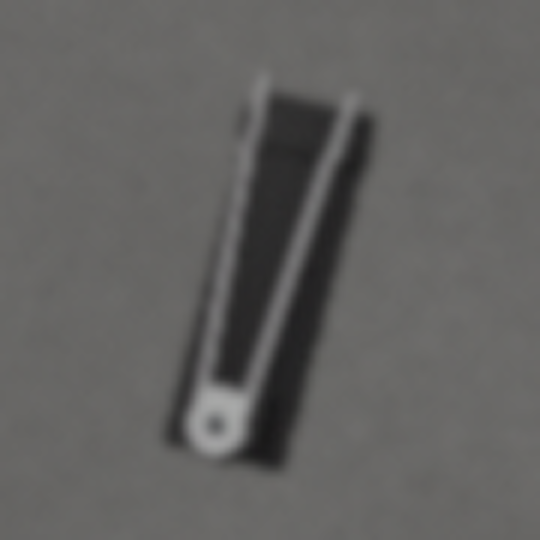

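Confirmed: the target is the larger grey block with two dark lines at about (411,216). Next come the first tweezers and gauge estimates, taken from two views.

```bash
cat >> h.py <<'E'
def toolmove(s,p,yawdir):
    """shift (mm) in tool axes and rotation vector deg to reach TCP p, tool z down, tool y = yawdir"""
    Rc=R.from_quat(s['eef_rot']).as_matrix()
    y=np.array([*yawdir,0.0]); y/=np.linalg.norm(y); z=np.array([0,0,-1.0]); x=np.cross(y,z)
    Rt=np.stack([x,y,z],1)
    return 1000*Rc.T@(np.array(p)-s['ee_pos']), np.degrees(R.from_matrix(Rc.T@Rt).as_rotvec())
E
python3 - <<'E'
from h import *
np.set_printoptions(precision=4,suppress=True)
c=dict(np.load('top0.npz')); s=dict(np.load('scene0.npz'))
bow=onz(c,250.9,230.8,.044); tl=onz(c,258.8,173,.037); tr=onz(c,273.7,176.2,.037)
print(bow,tl,tr,np.linalg.norm(tl-tr))
mid=(tl+tr)/2; d=(mid-bow)[:2]; print(np.linalg.norm(d)); d/=np.linalg.norm(d)
print('yaw',np.degrees(np.arctan2(d[1],d[0])),'grip',bow[:2]+d*.095, mid[:2]-d*.075)
# gauge
pts=[(330,293),(352,395),(485,360),(463,263)]
g=[onz(c,330+u/5,150+v/5,.04) for u,v in pts]; g=np.array(g); print(g, g.mean(0))
L=[onz(c,330+u/5,150+v/5,.04) for u,v in [(382,297),(400,370),(417,290),(433,362)]]; L=np.array(L); print(L,L.mean(0))
st=r.read_state()
g0=bow[:2]+d*.095
print(toolmove(st,[*g0-d*.02,0.2],d))
E
```

```text
[0.5187 0.2204 0.044 ] [0.6863 0.2034 0.037 ] [0.6774 0.1601 0.037 ] 0.0442550413989343
0.16768435225887504
yaw -13.336999692052943 grip [0.6111 0.1985] [0.6089 0.1991]
[[ 0.5863 -0.1921  0.04  ]
 [ 0.5281 -0.2041  0.04  ]
 [ 0.5488 -0.2801  0.04  ]
 [ 0.6043 -0.2685  0.04  ]] [ 0.5669 -0.2362  0.04  ]
[[ 0.5843 -0.2218  0.04  ]
 [ 0.5426 -0.2316  0.04  ]
 [ 0.5885 -0.2419  0.04  ]
 [ 0.5474 -0.2504  0.04  ]] [ 0.5657 -0.2364  0.04  ]
(array([-282.1558,  523.4224,   30.2958]), array([ 0.0022,  0.0603, -0.9122]))
```

Request:
apply_moves(
  increments=[
    {"xyz":[-28,52,3],"grip":0},
    {"xyz":[-56,104,6],"grip":0},
    {"xyz":[-84,156,9],"grip":0},
    {"xyz":[-113,209,12],"grip":0},
    {"xyz":[-141,262,15],"grip":0},
  ],
)

```text
$.increments[0]: bad value
```

Request:
apply_moves(
  increments=[
    {"xyz":[-28,52,3],"grip":0},
    {"xyz":[-56,104,6],"grip":0},
    {"xyz":[-84,156,9],"grip":0},
    {"xyz":[-113,209,12],"grip":0},
    {"xyz":[-141,262,15],"grip":0},
  ],
)

```text
$.increments[0]: bad value
```

Run:
```python
from h import *
np.set_printoptions(precision=4,suppress=True)
c=cam('wrist'); cv2.imwrite('pics/w1.png',c['img']); np.savez('w1.npz',**c)
s=r.read_state(); print(s['time'],s['ee_pos'],s['eef_rot'],s['ft_force'],c['o'],c['R'][2])
```

```text
0.2 [0.1538 0.6056 0.2301] [ 0.7894  0.6139 -0.0003  0.0003] [-0.5865 -0.3079  0.5307] [0.0814 0.6243 0.3841] [ 0.2665 -0.0688 -0.9614]
```

View pics/w1.png

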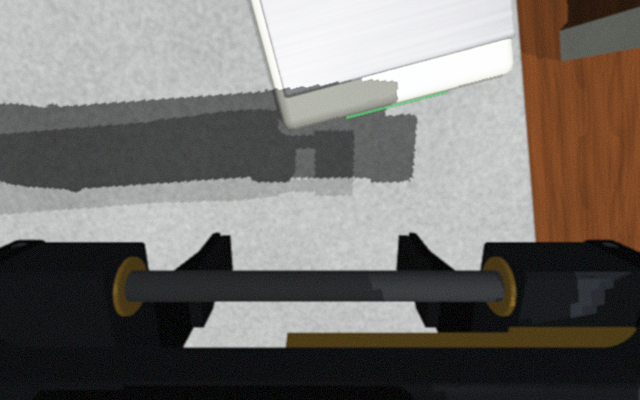

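The calls were refused, probably because the rotation was missing.

Request:
apply_moves(
  increments=[
    {"xyz":[-28,52,3],"rotation":[0,0,0],"grip":0},
    {"xyz":[-56,104,6],"rotation":[0,0,0],"grip":0},
    {"xyz":[-84,156,9],"rotation":[0,0,0],"grip":0},
    {"xyz":[-113,209,12],"rotation":[0,0,0],"grip":0},
    {"xyz":[-141,262,15],"rotation":[0,0,0],"grip":0},
  ],
)

```text
time: 0.82
ee_pos: [0.3743, 0.4028, 0.2152]
eef_rot: [0.789, 0.614, -0.0, 0.0]
ft_force: [0.7, 1.1, 0.3]
width: 0.0873
```

Request:
apply_moves(
  increments=[
    {"xyz":[-28,52,3],"rotation":[0,0,0],"grip":0},
    {"xyz":[-56,104,6],"rotation":[0,0,0],"grip":0},
    {"xyz":[-84,156,9],"rotation":[0,0,-1],"grip":0},
    {"xyz":[-113,209,12],"rotation":[0,0,-1],"grip":0},
    {"xyz":[-141,259,15],"rotation":[0,0,-1],"grip":0},
  ],
)

```text
time: 1.45
ee_pos: [0.5918, 0.2008, 0.2001]
eef_rot: [0.784, 0.621, -0.0, 0.0]
ft_force: [-0.0, 0.8, 0.4]
width: 0.087
```

Run:
```python
from h import *
np.set_printoptions(precision=4,suppress=True)
c=cam('wrist'); cv2.imwrite('pics/w2.png',c['img']); np.savez('w2.npz',**c)
s=r.read_state(); print(s['time'],s['ee_pos'],s['eef_rot'],s['ft_force'],c['o'],c['R'][2])
```

```text
1.5 [0.5963 0.1926 0.1995] [ 0.7865  0.6176 -0.0007  0.0026] [-1.2749 -7.3713 -0.2573] [0.519  0.2183 0.3543] [ 0.2679 -0.0637 -0.9613]
```

View pics/w2.png

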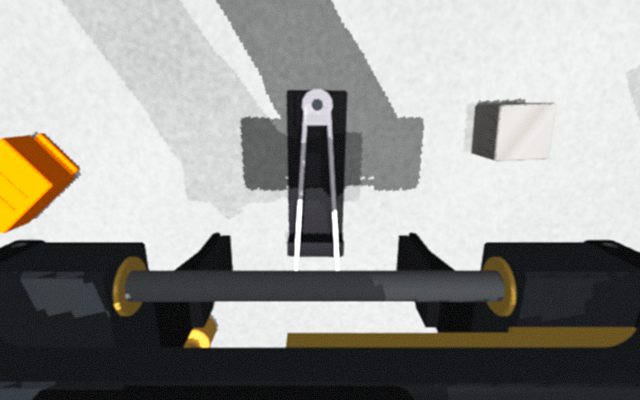

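In this view wrist-image down is tool +y: bow at (317,104), cube at the right, orange block at the left, and the tips partly hidden behind the gripper at about (297,268) and (338,268). Next: check the joints, whether a half-turned grasp is possible, and the tweezers axis.

Run:
```python
from h import *
np.set_printoptions(precision=4,suppress=True)
s=r.read_state(); print(s['joint_positions'],s['ee_pos'],s['ft_force'])
c=cam('wrist'); np.savez('w3.npz',**c); s=r.read_state(); print(s['ee_pos'],s['joint_vel'])
Rt=R.from_quat(s['eef_rot']).as_matrix(); print(Rt)
# tips if grasped: tool coords x ±.010, y .075, z -.011+.0035
for y in (.075,-.075):
  print(y,[proj(c,s['ee_pos']+Rt@np.array([x,y,-.0075])) for x in (-.01,.01)])
cv2.imwrite('pics/w3.png',cv2.resize(c['img'][60:280,220:420],None,fx=2.7,fy=2.7,interpolation=cv2.INTER_CUBIC))
P=cloud(c); print(P[104,302:332:5],P[110:260:15,320])
print(P[200:250:5,296:306,2].max(1))
```

```text
[-0.6234  0.356   0.3016  1.5161 -0.1024  1.2855  1.0205] [0.5963 0.1926 0.1995] [-1.2749 -7.3713 -0.2573]
[0.5942 0.195  0.1995] [-0.0587 -0.0344 -0.0753  0.0335 -0.0113  0.0095 -0.0758]
[[ 0.2381  0.9712  0.001 ]
 [ 0.9712 -0.2381 -0.0046]
 [-0.0042  0.002  -1.    ]]
0.075 [(np.float64(298.85376720820335), np.float64(386.2934066630142)), (np.float64(335.7822529373299), np.float64(386.2831976539287))]
-0.075 [(np.float64(294.2151649815135), np.float64(96.68339479902782)), (np.float64(342.0697025278047), np.float64(96.66690465035026))]
[[0.5217 0.1978 0.0085]
 [0.5229 0.2031 0.0297]
 [0.524  0.2078 0.0432]
 [0.5251 0.2121 0.0445]
 [0.5261 0.2165 0.0426]
 [0.5272 0.2207 0.0451]] [[0.5307 0.2135 0.0445]
 [0.5457 0.2104 0.0087]
 [0.5604 0.2068 0.0072]
 [0.5754 0.2032 0.0069]
 [0.5905 0.1996 0.0084]
 [0.6062 0.1958 0.0084]
 [0.6221 0.192  0.0087]
 [0.6385 0.1881 0.0092]
 [0.6543 0.1842 0.012 ]
 [0.6635 0.1818 0.0304]]
[0.0094 0.0094 0.0443 0.0432 0.0443 0.0437 0.0457 0.0447 0.044  0.0384]
```

View pics/w3.png

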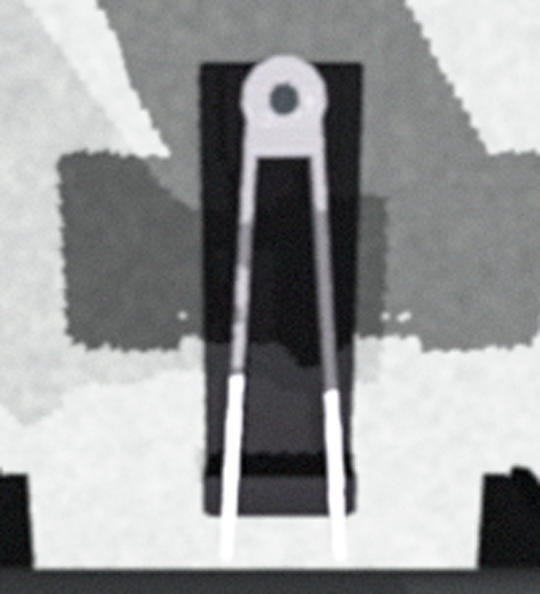

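Joint 7 is at 1.02 rad, so a half turn to about -2.12 stays in range. That puts the camera on the tip side, so the tips will be visible. Half-turning the tool.

Request:
apply_moves(
  increments=[
    {"xyz":[0,0,0],"rotation":[0,0,-10.5],"grip":0},
    {"xyz":[0,0,0],"rotation":[0,0,-21],"grip":0},
    {"xyz":[0,0,0],"rotation":[0,0,-31.5],"grip":0},
    {"xyz":[0,0,0],"rotation":[0,0,-42],"grip":0},
    {"xyz":[0,0,0],"rotation":[0,0,-52.5],"grip":0},
  ],
)

```text
time: 2.17
ee_pos: [0.5939, 0.1953, 0.1994]
eef_rot: [0.43, 0.903, -0.002, 0.001]
ft_force: [-0.2, -0.4, -0.2]
width: 0.0874
```

Request:
apply_moves(
  increments=[
    {"xyz":[0,0,0],"rotation":[0,0,-10.5],"grip":0},
    {"xyz":[0,0,0],"rotation":[0,0,-21],"grip":0},
    {"xyz":[0,0,0],"rotation":[0,0,-31.5],"grip":0},
    {"xyz":[0,0,0],"rotation":[0,0,-42],"grip":0},
    {"xyz":[0,0,0],"rotation":[0,0,-52.5],"grip":0},
  ],
)

```text
time: 2.8
ee_pos: [0.5907, 0.195, 0.1894]
eef_rot: [0.043, 0.999, -0.011, -0.008]
ft_force: [-0.6, -0.2, -1.9]
width: 0.0869
```

Request:
apply_moves(
  increments=[
    {"xyz":[0,0,0],"rotation":[0,0,-10.5],"grip":0},
    {"xyz":[0,0,0],"rotation":[0,0,-21],"grip":0},
    {"xyz":[0,0,0],"rotation":[0,0,-31.5],"grip":0},
    {"xyz":[0,0,0],"rotation":[0,0,-42],"grip":0},
    {"xyz":[0,0,0],"rotation":[0,0,-52.5],"grip":0},
  ],
)

```text
time: 3.42
ee_pos: [0.5785, 0.2113, 0.1757]
eef_rot: [-0.213, 0.976, -0.033, -0.034]
ft_force: [-1.6, 2.9, -3.2]
width: 0.0871
```

Run:
```python
from h import *
np.set_printoptions(precision=4,suppress=True)
s=r.read_state(); print(s['time'],s['joint_positions'],s['ee_pos'],s['joint_vel'])
d=np.array([np.cos(np.radians(-13.4)),np.sin(np.radians(-13.4))])
g=np.array([.610,.199])
print(toolmove(s,[*g,0.2],-d))
# earlier wrist view: ring (bow) by depth+colour
for n in ('w2','w3'):
    c=dict(np.load(n+'.npz')); P=cloud(c)
    m=((P[...,2]>.040)&(P[...,2]<.048)); m[:60]=0;m[125:]=0;m[:,:280]=0;m[:,:300]=0;m[:,335:]=0
    k=cv2.moments(m.astype(np.uint8),True); u,v=k['m10']/k['m00'],k['m01']/k['m00']
    g_=cv2.cvtColor(c['img'],cv2.COLOR_BGR2GRAY)
    roi=(g_[90:116,308:334]<140)
    ys,xs=np.nonzero(roi); print(n,m.sum(),u,v,'hole',xs.mean()+308,ys.mean()+90,len(xs), onz(c,xs.mean()+308,ys.mean()+90,.044))
```

```text
3.425 [ 0.4086  0.8719 -1.4286  1.4381  0.8619  1.6428  2.602 ] [0.5785 0.2113 0.1757] [ 0.4395  1.26   -1.9599  0.0214  1.6392  0.9072  0.0194]
(array([-21.5492, -25.4897, -24.8736]), array([ -0.5782,  -5.5692, -51.9357]))
w2 969 317.14241486068113 107.65737874097007 hole 323.49418604651163 101.55813953488372 172 [0.5194 0.2266 0.044 ]
w3 876 322.3401826484018 100.6107305936073 hole 317.9934640522876 99.1437908496732 153 [0.5213 0.214  0.044 ]
```

The turn sign was the other way: joint 7 ran to its stop instead of away from it. I'm reversing at once. A positive turn takes joint 7 downward, and the half-turned grasp then also suits the gauge pose.

Request:
apply_moves(
  increments=[
    {"xyz":[0,0,0],"rotation":[0,0,10.5],"grip":0},
    {"xyz":[0,0,0],"rotation":[0,0,21],"grip":0},
    {"xyz":[0,0,-10],"rotation":[0,0,31.5],"grip":0},
    {"xyz":[0,0,-15],"rotation":[0,0,42],"grip":0},
    {"xyz":[0,0,-20],"rotation":[0,0,52.5],"grip":0},
  ],
)

```text
time: 4.05
ee_pos: [0.5794, 0.213, 0.1956]
eef_rot: [0.243, 0.969, -0.045, -0.016]
ft_force: [-0.1, 0.5, 0.5]
width: 0.0872
```

Run:
```python
from h import *
np.set_printoptions(precision=4,suppress=True)
s=r.read_state(); print(s['time'],s['joint_positions'],s['ee_pos'],s['joint_vel'])
d=np.array([np.cos(np.radians(-13.4)),np.sin(np.radians(-13.4))])
print(toolmove(s,[.6,.2,0.2],d))
```

```text
4.05 [ 0.3613  0.7446 -1.2855  1.4107  0.7191  1.5938  1.7578] [0.5794 0.213  0.1956] [-0.0914 -0.1934  0.2342 -0.0553 -0.2247 -0.0526 -1.3267]
(array([-24.2209,  -2.1018,  -4.3892]), array([-4.9261,  3.1137, 75.1226]))
```

Request:
apply_moves(
  increments=[
    {"xyz":[-7,-22,-1],"rotation":[0,0,10.5],"grip":0},
    {"xyz":[-14,-45,-2],"rotation":[0,0,21],"grip":0},
    {"xyz":[-21,-67,-3],"rotation":[0,0,31.5],"grip":0},
    {"xyz":[-29,-90,-4],"rotation":[0,0,42],"grip":0},
    {"xyz":[-36,-112,-4],"rotation":[0,0,52.5],"grip":0},
  ],
)

```text
time: 4.68
ee_pos: [0.5584, 0.0972, 0.2099]
eef_rot: [0.649, 0.759, -0.047, 0.006]
ft_force: [-0.7, 0.9, -0.5]
width: 0.0868
```

```bash
cat > st.py <<'E'
from h import *
import sys
np.set_printoptions(precision=3,suppress=True)
a=[float(v) for v in sys.argv[1:]]  # x y z yaw(tool y)
s=r.read_state(); print(s['time'],s['joint_positions'],s['ee_pos'],s['joint_vel'])
d=[np.cos(np.radians(a[3])),np.sin(np.radians(a[3]))]
x,w=toolmove(s,a[:3],d); print('xyz',x,'rotvec',w)
M=R.from_quat(s['eef_rot']).as_matrix(); print('yaw',np.degrees(np.arctan2(M[1,1],M[0,1])))
E
python3 st.py .493 -.252 .2 -168
```

```text
4.675 [ 0.594  0.536 -1.198  1.546  0.536  1.495  1.083] [0.558 0.097 0.21 ] [ 0.337 -0.327  0.176  0.182 -0.286 -0.155 -1.021]
xyz [-333.047 -117.211   40.799] rotvec [  6.04    5.814 176.73 ]
yaw 8.797349104161578
```

Request:
apply_moves(
  increments=[
    {"xyz":[-22,-8,3],"rotation":[0.36,0.34,10.5],"grip":0},
    {"xyz":[-44,-16,6],"rotation":[0.7,0.7,21],"grip":0},
    {"xyz":[-67,-24,9],"rotation":[1.1,1.0,31.5],"grip":0},
    {"xyz":[-89,-31,11],"rotation":[1.4,1.4,42],"grip":0},
    {"xyz":[-111,-39,13],"rotation":[1.8,1.7,52.5],"grip":0},
  ],
)

```text
time: 5.3
ee_pos: [0.5364, -0.0198, 0.2071]
eef_rot: [0.92, 0.39, -0.042, 0.005]
ft_force: [-0.1, -0.8, -1.0]
width: 0.0869
```

```bash
python3 st.py .493 -.252 .2 -168
```

```text
5.3 [ 0.777  0.384 -1.047  1.626  0.358  1.413  0.478] [ 0.536 -0.02   0.207] [ 0.244 -0.212  0.273  0.091 -0.259 -0.102 -0.941]
xyz [-196.041  130.507   20.091] rotvec [  4.28    4.088 123.881]
yaw -44.08484065013438
```

Request:
apply_moves(
  increments=[
    {"xyz":[-17,11,2],"rotation":[0.36,0.34,10.5],"grip":0},
    {"xyz":[-34,22,4],"rotation":[0.7,0.7,21],"grip":0},
    {"xyz":[-50,33,6],"rotation":[1.1,1.0,31.5],"grip":0},
    {"xyz":[-67,45,8],"rotation":[1.4,1.4,42],"grip":0},
    {"xyz":[-84,56,9],"rotation":[1.8,1.7,52.5],"grip":0},
  ],
)

```text
time: 5.92
ee_pos: [0.5176, -0.1198, 0.2036]
eef_rot: [0.998, -0.06, -0.028, 0.004]
ft_force: [0.6, 0.4, -0.6]
width: 0.087
```

```bash
python3 st.py .493 -.252 .2 -168
```

```text
5.925 [ 0.87   0.293 -0.865  1.665  0.233  1.347 -0.16 ] [ 0.518 -0.12   0.204] [ 0.121 -0.112  0.29   0.031 -0.167 -0.079 -1.021]
xyz [ -8.154 134.11    5.512] rotvec [ 2.508  2.351 71.042]
yaw -96.92124921795939
```

Request:
apply_moves(
  increments=[
    {"xyz":[-2,27,1],"rotation":[0.36,0.34,10.5],"grip":0},
    {"xyz":[-4,54,2],"rotation":[0.7,0.7,21],"grip":0},
    {"xyz":[-6,81,3],"rotation":[1.1,1.0,31.5],"grip":0},
    {"xyz":[-7,108,4],"rotation":[1.4,1.4,42],"grip":0},
    {"xyz":[-8,134,5],"rotation":[1.8,1.7,52.5],"grip":0},
  ],
)

```text
time: 6.55
ee_pos: [0.4929, -0.2526, 0.2005]
eef_rot: [0.867, -0.498, -0.008, 0.002]
ft_force: [-0.1, 0.1, 0.9]
width: 0.0873
```

```bash
python3 st.py .493 -.252 .2 -168
python3 - <<'E'
from h import *
c=cam('wrist'); cv2.imwrite('pics/w4.png',c['img']); np.savez('w4.npz',**c)
E
```

```text
6.55 [ 0.956  0.273 -0.663  1.651  0.173  1.293 -0.784] [ 0.493 -0.253  0.2  ] [ 0.085  0.036  0.316 -0.079 -0.051 -0.068 -1.039]
xyz [-0.447 -0.345  0.459] rotvec [ 0.714  0.6   18.2  ]
yaw -149.79558124112293
```

View pics/w4.png

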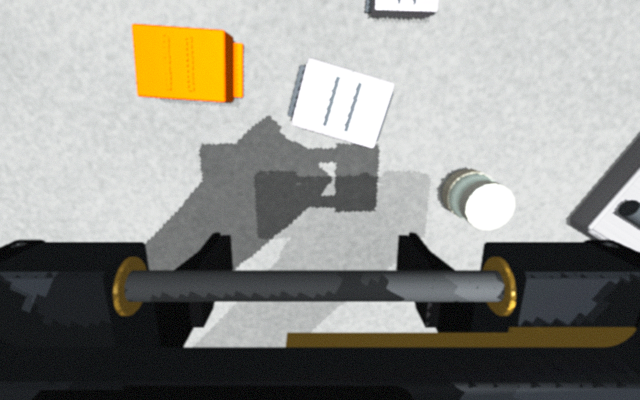

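The wrist view shows the orange gauge at (182,63), the jar at (490,205), the top edge of the small grey gauge at (402,8), and the target gauge at (342,103) with its lines at about (330,102) and (352,106). Measuring it from this view, with the top view as the second.

```bash
cat > gm.py <<'E'
from h import *
np.set_printoptions(precision=4,suppress=True)
def gauge(c,box,zt=.04,dbg=None):
    u0,u1,v0,v1=box; g=cv2.cvtColor(c['img'],cv2.COLOR_BGR2GRAY)[v0:v1,u0:u1]
    t,_=cv2.threshold(g,0,255,cv2.THRESH_OTSU)
    P=cloud(c)[v0:v1,u0:u1]
    m=((P[...,2]>.032)&(P[...,2]<.05)).astype(np.uint8)
    n,lab,stt,cen=cv2.connectedComponentsWithStats(m); k=1+np.argmax(stt[1:,4]); m=(lab==k).astype(np.uint8)
    cs,_=cv2.findContours(m,cv2.RETR_EXTERNAL,cv2.CHAIN_APPROX_NONE); ct=max(cs,key=cv2.contourArea)
    q=np.array([onz(c,p[0][0]+u0,p[0][1]+v0,zt)[:2] for p in ct],np.float32)*1000
    rc=cv2.minAreaRect(q); print('depth block rect',rc,'z',np.median(P[m>0][:,2]))
    inner=cv2.erode(cv2.morphologyEx(m,cv2.MORPH_CLOSE,np.ones((7,7))),np.ones((5,5)))
    med=np.median(g[inner>0]); dark=((g<med-40)&(inner>0)).astype(np.uint8)
    n,lab,stt,cen=cv2.connectedComponentsWithStats(dark,connectivity=8)
    out=[]
    for i in range(1,n):
        if stt[i,4]<15: continue
        ys,xs=np.nonzero(lab==i); pts=np.array([onz(c,x+u0,y+v0,zt)[:2] for x,y in zip(xs,ys)])*1000
        (cx,cy),(w,h),a=cv2.minAreaRect(pts.astype(np.float32)); mu=pts.mean(0)
        U,S,V=np.linalg.svd(pts-mu); d=V[0]*np.sign(V[0][0]); print('line',stt[i,4],'mean',mu,'size',sorted((w,h)),'yaw',np.degrees(np.arctan2(d[1],d[0])))
        out.append((mu,d))
    if len(out)==2: print('centre',(out[0][0]+out[1][0])/2,'sep',np.linalg.norm(out[0][0]-out[1][0]))
E
python3 - <<'E'
from gm import *
c=dict(np.load('w4.npz')); gauge(c,(280,405,50,155))
t=dict(np.load('top0.npz')); gauge(t,(385,440,195,240))
E
```

```text
depth block rect ((568.1495361328125, -235.68455505371094), (59.62275314331055, 79.4747543334961), 14.332834243774414) z 0.04001456062807035
line 161 mean [ 565.7308 -225.5975] size [3.2964799404144287, 43.05293655395508] yaw 14.37306283376545
line 158 mean [ 571.0305 -244.8733] size [3.442812919616699, 42.36337661743164] yaw 14.2693327062567
centre [ 568.3806 -235.2354] sep 19.991068407665754
depth block rect ((566.2822875976562, -234.621826171875), (59.42027282714844, 81.57453155517578), 14.514857292175293) z 0.04051754574320844
line 16 mean [ 568.9955 -244.3949] size [3.4840710163116455, 35.22803497314453] yaw 14.20413120746451
```

Gauge measured: centre (0.568,-0.2355), z 0.040, yaw 14.3°, lines 20.0 mm apart. The block size of 59.6x79.5 mm matches the text. Now back to the tweezers in the half-turned orientation.

```bash
python3 st.py .610 .199 .17 166.6
```

```text
6.6 [ 0.958  0.274 -0.658  1.65   0.174  1.293 -0.79 ] [ 0.492 -0.257  0.2  ] [ 0.     0.002 -0.02   0.008  0.018  0.014  0.193]
xyz [-338.45  -327.335   30.041] rotvec [ 0.882  0.349 42.825]
yaw -150.57074081323
```

Request:
apply_moves(
  increments=[
    {"xyz":[-38,-36,0],"rotation":[0.1,0,5],"grip":0},
    {"xyz":[-76,-73,0],"rotation":[0.2,0.1,10],"grip":0},
    {"xyz":[-114,-110,0],"rotation":[0.3,0.1,15],"grip":0},
    {"xyz":[-152,-147,0],"rotation":[0.4,0.2,19.5],"grip":0},
    {"xyz":[-190,-184,0],"rotation":[0.5,0.2,24],"grip":0},
  ],
)

```text
time: 7.22
ee_pos: [0.5586, 0.0011, 0.2002]
eef_rot: [0.739, -0.673, -0.003, 0.001]
ft_force: [1.1, -1.3, 0.4]
width: 0.0868
```

```bash
python3 st.py .610 .199 .17 166.6
```

```text
7.225 [ 0.553  0.296 -0.752  1.645  0.205  1.289 -1.713] [0.559 0.001 0.2  ] [-0.743  0.239 -0.097 -0.226  0.179  0.053 -1.473]
xyz [-192.096  -69.803   30.413] rotvec [ 0.368  0.131 18.752]
yaw -174.6469263410448
```

Request:
apply_moves(
  increments=[
    {"xyz":[-50,-18,5],"rotation":[0.1,0,5],"grip":0},
    {"xyz":[-100,-36,12],"rotation":[0.2,0.1,10],"grip":0},
    {"xyz":[-148,-54,20],"rotation":[0.3,0.1,14.5],"grip":0},
    {"xyz":[-192,-70,30],"rotation":[0.4,0.1,18.8],"grip":0},
    {"xyz":[-192,-70,30],"rotation":[0.4,0.1,18.8],"grip":0},
  ],
)

```text
time: 7.85
ee_pos: [0.6085, 0.2043, 0.1692]
eef_rot: [-0.622, 0.783, 0.002, 0.0]
ft_force: [-0.7, -0.2, -0.1]
width: 0.087
```

```bash
python3 st.py .610 .199 .17 166.6
python3 - <<'E'
from h import *
c=cam('wrist'); cv2.imwrite('pics/w5.png',c['img']); np.savez('w5.npz',**c)
E
```

```text
7.85 [ 0.134  0.506 -0.724  1.461  0.336  1.302 -2.415] [0.609 0.204 0.169] [ 0.066 -0.035  0.034  0.014  0.003  0.01   0.067]
xyz [ 4.842 -2.657 -0.795] rotvec [0.134 0.127 0.347]
yaw 166.94738835302897
```

View pics/w5.png

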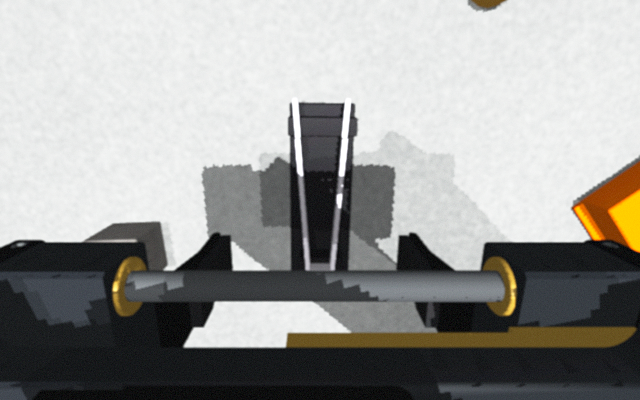

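The half-turned view shows the tips at (295,102) and (349,102), the rest pedestal at (322,118), and the blades running down to the gripper. Fitting the blade lines and triangulating the height.

Run:
```python
from h import *
np.set_printoptions(precision=4,suppress=True)
def tri(ob):
    A=np.zeros((3,3));b=np.zeros(3)
    for c,u,v in ob:
        d=ray(c,u,v); d/=np.linalg.norm(d); M=np.eye(3)-np.outer(d,d); A+=M; b+=M@c['o']
    p=np.linalg.solve(A,b); return p,[np.linalg.norm((np.eye(3)-np.outer(d,d))@(p-c['o'])) for c,u,v in ob for d in [ray(c,u,v)/np.linalg.norm(ray(c,u,v))]]
w=dict(np.load('w5.npz')); t=dict(np.load('top0.npz')); w3=dict(np.load('w3.npz'))
print('hole',tri([(w3,318,99.1),(t,250.9,230.8)]))
print('tipR?',tri([(w,349,101),(t,258.8,173)]),tri([(w,295,101),(t,273.7,176.2)]))
P=cloud(w); g=cv2.cvtColor(w['img'],cv2.COLOR_BGR2GRAY)
rows={}
L=[];Rr=[]
for v in range(128,262,3):
    for side,(a,b),O in (('l',(285,320),L),('r',(322,360),Rr)):
        z=P[v,a:b,2]; us=np.nonzero((z>.040)&(z<.050))[0]
        if 2<=len(us)<=10:
            O.append(onz(w,a+us.mean(),v,.044)[:2])
res=[]
for O in (L,Rr):
    O=np.array(O); 
    for _ in range(3):
        mu=O.mean(0);V=np.linalg.svd(O-mu)[2][0]; V*=np.sign(V[0]); e=(O-mu)@[-V[1],V[0]]; O=O[abs(e)<max(.001,2*e.std())]
    print(len(O),mu,'yaw',np.degrees(np.arctan2(V[1],V[0])),e.std()); res.append((mu,V))
d=res[0][1]+res[1][1]; d/=np.linalg.norm(d); print('axis yaw',np.degrees(np.arctan2(d[1],d[0])))
# tips px-> at z .037
tl=onz(w,349,101,.037);tr=onz(w,295,101,.037); print(tl,tr,np.linalg.norm(tl-tr))
mid=(tl+tr)/2; print('grip from tips',mid[:2]-d*.075)
bow=onz(w3,318,99.1,.044); print('bow',bow,'dist',np.linalg.norm(mid[:2]-bow[:2]),'grip from bow', bow[:2]+.095*d,'yaw bow-tips',np.degrees(np.arctan2(*(mid-bow)[:2][::-1])))
g0=mid[:2]-d*.075
# blade outside widths at grip
n=np.array([-d[1],d[0]])
for mu,V in res:
    k=((g0-mu)@d)/(V@d); print('offset at grip',((mu+k*V)-g0)@n)
np.save('axis.npy',[*g0,*d])
```

```text
hole (array([0.5193, 0.2145, 0.0763]), [np.float64(0.002283649341241067), np.float64(0.002283649341240832)])
tipR? (array([0.6714, 0.1784, 0.1649]), [np.float64(0.010231007739722726), np.float64(0.010231007739722828)]) (array([ 0.6975,  0.1941, -0.1162]), [np.float64(0.017947906168753466), np.float64(0.017947906168753552)])
41 [0.6053 0.2161] yaw -9.36466911407498 0.00017735236370980013
41 [0.5982 0.1855] yaw -17.3767557309066 0.00020384480386658168
axis yaw -13.37071242249079
[0.6777 0.1596 0.037 ] [0.6877 0.2027 0.037 ] 0.044226411974752376
grip from tips [0.6097 0.1985]
bow [0.5212 0.214  0.044 ] dist 0.1647778102978163 grip from bow [0.6136 0.192 ] yaw bow-tips -11.499082995090323
offset at grip 0.016763622921303265
offset at grip -0.015847289270220704
```

Axis yaw is -13.4° and the grip is at (0.6098,0.199). The tip gap measures 44.2 mm, as it must. I paired the tips the wrong way round in the triangulation, so I'm redoing it.

```bash
python3 - <<'E'
from h import *
np.set_printoptions(precision=4,suppress=True)
w=dict(np.load('w5.npz')); t=dict(np.load('top0.npz'))
s0=dict(np.load('scene0.npz'))
for a,b in (((295,101),(258.8,173)),((349,101),(273.7,176.2))):
    ps=[]
    for c,(u,v) in ((w,a),(t,b)): 
        ps.append((c['o'],ray(c,u,v)/np.linalg.norm(ray(c,u,v))))
    A=sum(np.eye(3)-np.outer(d,d) for o,d in ps); B=sum((np.eye(3)-np.outer(d,d))@o for o,d in ps); print(np.linalg.solve(A,B))
P=cloud(w); print('depth tips', np.sort(P[103:108,292:299,2].ravel())[-5:], np.sort(P[103:108,345:353,2].ravel())[-5:])
E
python3 st.py .6098 .199 .026 166.6
```

```text
[0.6875 0.2035 0.0327]
[0.6775 0.1598 0.0376]
depth tips [0.0372 0.0374 0.0376 0.0377 0.0385] [0.037  0.0372 0.0377 0.0384 0.0385]
7.9 [ 0.137  0.505 -0.723  1.461  0.336  1.303 -2.413] [0.609 0.201 0.17 ] [ 0.051 -0.026  0.025  0.005  0.002  0.006  0.02 ]
xyz [  2.432  -1.302 143.67 ] rotvec [0.07  0.055 0.232]
yaw 166.83179495141977
```

Request:
apply_moves(
  increments=[
    {"xyz":[2.4,-1.3,35],"rotation":[0.1,0.1,0.2],"grip":0},
    {"xyz":[2.4,-1.3,70],"rotation":[0.1,0.1,0.2],"grip":0},
    {"xyz":[2.4,-1.3,105],"rotation":[0.1,0.1,0.2],"grip":0},
    {"xyz":[2.4,-1.3,130],"rotation":[0.1,0.1,0.2],"grip":0},
    {"xyz":[2.4,-1.3,136],"rotation":[0.1,0.1,0.2],"grip":0},
  ],
)

```text
time: 8.52
ee_pos: [0.6092, 0.1972, 0.0323]
eef_rot: [-0.62, 0.785, -0.0, -0.001]
ft_force: [0.2, 0.1, 0.2]
width: 0.087
```

```bash
python3 st.py .6098 .199 .026 166.6
python3 - <<'E'
from h import *
c=cam('wrist'); cv2.imwrite('pics/w6.png',c['img']); np.savez('w6.npz',**c)
E
```

```text
8.525 [ 0.106  0.637 -0.665  1.583  0.431  1.076 -2.477] [0.609 0.197 0.032] [-0.019  0.029  0.012 -0.005  0.03  -0.063 -0.024]
xyz [-1.956 -0.176  6.326] rotvec [ 0.071 -0.155 -0.01 ]
yaw 166.58947445711107
```

View pics/w6.png

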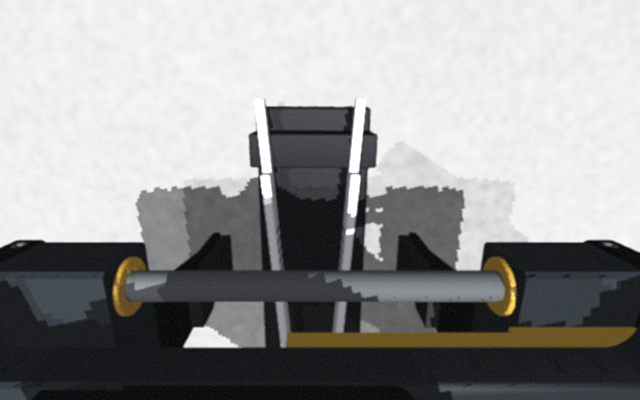

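Request:
apply_moves(
  increments=[
    {"xyz":[-1.9,-0.2,3],"rotation":[0,-0.1,0],"grip":60},
    {"xyz":[-1.9,-0.2,6.3],"rotation":[0,-0.1,0],"grip":110},
    {"xyz":[-1.9,-0.2,6.3],"rotation":[0,-0.1,0],"grip":130},
    {"xyz":[-1.9,-0.2,6.3],"rotation":[0,-0.1,0],"grip":140},
    {"xyz":[-1.9,-0.2,6.3],"rotation":[0,-0.1,0],"grip":140},
  ],
  squeeze=15,
)

```text
time: 9.2
ee_pos: [0.6102, 0.1995, 0.0267]
eef_rot: [-0.62, 0.785, 0.0, -0.0]
ft_force: [-0.1, -0.2, -0.9]
width: 0.0451
```

```bash
python3 st.py .6098 .199 .026 166.6
python3 - <<'E'
from h import *
c=cam('wrist'); cv2.imwrite('pics/w7.png',c['img']); np.savez('w7.npz',**c); s=r.read_state(); print(s['width'],s['ft_force'])
E
```

```text
9.2 [ 0.102  0.646 -0.662  1.583  0.436  1.066 -2.481] [0.61  0.199 0.027] [ 0.001  0.002 -0.001 -0.001  0.001 -0.    -0.001]
xyz [0.561 0.295 0.662] rotvec [ 0.018 -0.01  -0.002]
yaw 166.59753090612742
0.04301133177440649 [-0.38162803  0.32943336 -0.29112137]
```

View pics/w7.png

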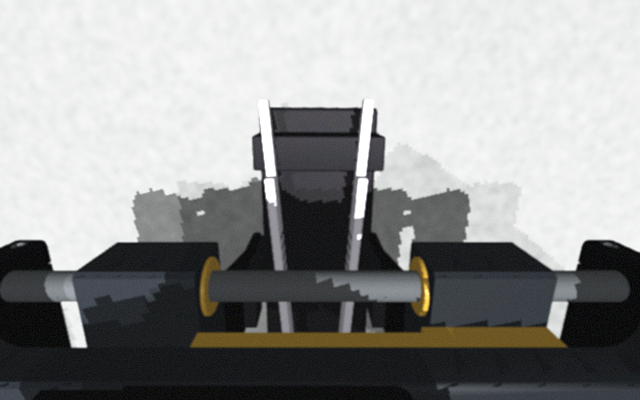

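The fingers straddle the blades centred: tips at (264,100) and (368,100), finger gap 43 mm and closing. Continuing the close in stages.

Request:
apply_moves(
  increments=[
    {"xyz":[0.5,0.3,0.6],"rotation":[0,0,0],"grip":150},
    {"xyz":[0.5,0.3,0.6],"rotation":[0,0,0],"grip":160},
    {"xyz":[0.5,0.3,0.6],"rotation":[0,0,0],"grip":170},
    {"xyz":[0.5,0.3,0.6],"rotation":[0,0,0],"grip":175},
    {"xyz":[0.5,0.3,0.6],"rotation":[0,0,0],"grip":175},
  ],
)

```text
time: 9.88
ee_pos: [0.6098, 0.199, 0.026]
eef_rot: [-0.62, 0.785, 0.0, -0.0]
ft_force: [-0.4, -0.4, 1.1]
width: 0.0279
```

Request:
apply_moves(
  increments=[
    {"xyz":[0,0,0],"rotation":[0,0,0],"grip":180},
    {"xyz":[0,0,0],"rotation":[0,0,0],"grip":180},
    {"xyz":[0,0,0],"rotation":[0,0,0],"grip":180},
  ],
)

```text
time: 10.25
ee_pos: [0.6098, 0.199, 0.0261]
eef_rot: [-0.62, 0.785, 0.0, -0.0]
ft_force: [-1.3, -1.1, 0.2]
width: 0.026
```

```bash
python3 st.py .6098 .199 .026 166.6
python3 - <<'E'
from h import *
c=cam('wrist'); cv2.imwrite('pics/w8.png',c['img']); np.savez('w8.npz',**c); s=r.read_state(); print(s['width'],s['ft_force'],s['torque'])
E
```

```text
10.25 [ 0.103  0.645 -0.662  1.585  0.436  1.064 -2.481] [0.61  0.199 0.026] [-0.001  0.001  0.001  0.002 -0.    -0.001  0.   ]
xyz [0.001 0.039 0.063] rotvec [ 0.016 -0.013 -0.004]
yaw 166.59585193143982
0.025744623140242933 [ 0.22448919 -1.24433888  0.6636475 ] [-0.09194039  0.18289674 -0.02178453]
```

View pics/w8.png

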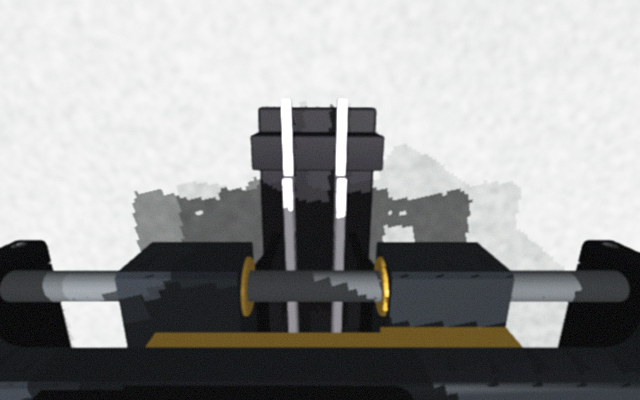

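The blades are gripped and nearly parallel, tips at (287,100) and (342,100), width 25.7 mm. Setting 24 mm, then lifting.

Request:
apply_moves(
  increments=[
    {"xyz":[0,0,0],"rotation":[0,0,0],"grip":185},
    {"xyz":[0,0,0],"rotation":[0,0,0],"grip":185},
    {"xyz":[0,0,-5],"rotation":[0,0,0],"grip":185},
    {"xyz":[0,0,-15],"rotation":[0,0,0],"grip":185},
    {"xyz":[0,0,-30],"rotation":[0,0,0],"grip":185},
  ],
)

```text
time: 10.92
ee_pos: [0.6097, 0.1991, 0.0569]
eef_rot: [-0.62, 0.785, 0.0, -0.0]
ft_force: [0.2, 0.5, -0.4]
width: 0.0241
```

```bash
cat > tips.py <<'E'
from h import *
import sys
np.set_printoptions(precision=4,suppress=True)
def tips(n):
    c=cam('wrist'); cv2.imwrite(f'pics/{n}.png',c['img']); np.savez(f'{n}.npz',**c); s=r.read_state()
    print('t',s['time'],'width',s['width'],s['ft_force'],s['ee_pos'])
    T=R.from_quat(s['eef_rot']).as_matrix(); P=(cloud(c)-s['ee_pos'])@T  # tool coords
    res=[]
    for lo,hi in ((-.03,0),(0,.03)):
        m=(P[...,0]>lo)&(P[...,0]<hi)&(P[...,1]<-.025)&(P[...,1]>-.09)&(abs(P[...,2]+.013)<.016)
        q=P[m]; 
        if len(q)<20: print('few',len(q)); continue
        # per-row centre
        tipy=np.percentile(q[:,1],1)
        near=q[q[:,1]<tipy+.012]
        k=np.polyfit(q[:,1],q[:,2],1)
        kx=np.polyfit(q[:,1],q[:,0],1)
        print('side',len(q),'end y',tipy,'x near tip',np.median(near[:,0]),'x range',np.percentile(near[:,0],[5,95]),'z top near tip',np.median(near[:,2]),'zslope deg',np.degrees(np.arctan(k[0])),'xslope deg',np.degrees(np.arctan(kx[0])))
        res.append(np.median(near[:,0]))
    if len(res)==2: print('gap',res[1]-res[0])
    return c,s
if __name__=='__main__': tips(sys.argv[1])
E
python3 tips.py w9; python3 st.py .6098 .199 .12 166.6
```

```text
t 10.975 width 0.023769984729262474 [1.1006 0.6652 1.8841] [0.6109 0.1997 0.0594]
side 1282 end y -0.07563016582927815 x near tip -0.009294027619814696 x range [-0.0111 -0.0075] z top near tip -0.008115993718991094 zslope deg -9.626086466694145 xslope deg 0.3201343691512738
side 1274 end y -0.07559927223642318 x near tip 0.010720631615269692 x range [0.0089 0.0126] z top near tip -0.008253873018457116 zslope deg -9.676990028182821 xslope deg -0.24545771248997916
gap 0.020014659235084387
10.975 [ 0.114  0.608 -0.679  1.564  0.411  1.114 -2.465] [0.611 0.2   0.059] [-0.006  0.002  0.001 -0.005  0.018 -0.043 -0.013]
xyz [  0.832   0.776 -60.596] rotvec [-0.123  0.083 -0.001]
yaw 166.59907003049398
```

View pics/w9.png

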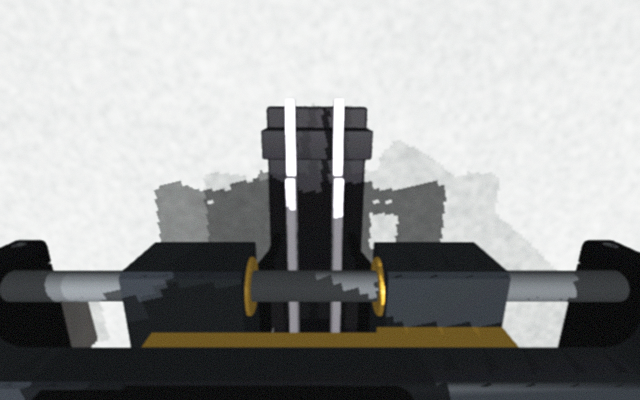

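The tweezers are lifted and the gap measures 20.0 mm. Checking for pitch by comparing the blade-top height profile before and after the lift.

Run:
```python
from h import *
np.set_printoptions(precision=4,suppress=True)
# tool pose for w9 from state ; w8 from known
s=r.read_state(); T9=R.from_quat(s['eef_rot']).as_matrix()
for n,p in (('w8',np.array([.6098,.199,.0261])),('w9',s['ee_pos'])):
    c=dict(np.load(n+'.npz')); P=(cloud(c)-p)@T9
    print(n)
    for y in np.arange(-.074,-.02,.006):
        m=(abs(P[...,0])<.03)&(abs(P[...,1]-y)<.003)&(abs(P[...,2]+.013)<.016)
        if m.sum()>5: print('%.3f'%y,m.sum(),np.percentile(P[m][:,2],[10,50,90])*1000)
```

```text
w8
-0.074 311 [-11.4724 -10.5954  -9.4422]
-0.068 299 [-11.5311 -10.6328  -9.5036]
-0.062 1143 [-10.7428  -3.8263  -1.9656]
-0.056 1801 [-10.2722  -3.8687  -2.9849]
-0.050 1714 [-10.2581  -3.8862  -2.9955]
-0.044 581 [-18.0521 -10.9826  -3.112 ]
-0.038 319 [-18.4249 -17.5625 -12.4079]
-0.032 298 [-18.2618 -17.5245 -14.6661]
-0.026 281 [-18.4255 -17.5857 -12.726 ]
w9
-0.074 270 [-9.0673 -8.1082 -7.1867]
-0.068 300 [-9.1094 -8.248  -7.2859]
-0.062 295 [-8.978 -8.145 -7.147]
-0.056 291 [-9.0854 -8.154  -6.9698]
-0.050 273 [-8.9172 -8.0921 -6.7626]
-0.044 351 [-15.5938 -12.5956  -7.3489]
-0.038 305 [-15.9517 -15.1132 -13.7534]
-0.032 279 [-15.9771 -15.0143 -10.6642]
-0.026 289 [-15.8935 -14.9964 -10.5229]
```

The uniform 2.5 mm offset comes from the arm still moving while the picture was taken. The blades are level and there is no slip. Transporting.

Request:
apply_moves(
  increments=[
    {"xyz":[0,0,-10],"rotation":[0,0,0],"grip":185},
    {"xyz":[0,0,-25],"rotation":[0,0,0],"grip":185},
    {"xyz":[0,0,-40],"rotation":[0,0,0],"grip":185},
    {"xyz":[0,0,-55],"rotation":[0,0,0],"grip":185},
    {"xyz":[0,0,-65],"rotation":[0,0,0],"grip":185},
  ],
)

```text
time: 11.6
ee_pos: [0.611, 0.1998, 0.1257]
eef_rot: [-0.62, 0.785, -0.001, 0.002]
ft_force: [-0.5, 0.4, -1.4]
width: 0.024
```

```bash
python3 st.py .4953 -.254 .12 -165.7; python3 -c "
from h import *
print(r.read_state()['width'])"
```

```text
11.6 [ 0.132  0.54  -0.708  1.51   0.364  1.223 -2.433] [0.611 0.2   0.126] [ 0.017 -0.066 -0.025 -0.064 -0.049  0.13   0.035]
xyz [468.235   7.403   4.787] rotvec [ -0.194   0.066 -27.7  ]
yaw 166.59945864020472
0.024045773238096684
```

Request:
apply_moves(
  increments=[
    {"xyz":[20,0,0],"rotation":[0,0,-1],"grip":185},
    {"xyz":[55,1,0],"rotation":[0,0,-3],"grip":185},
    {"xyz":[95,1.5,0],"rotation":[0,0,-6],"grip":185},
    {"xyz":[140,2,0],"rotation":[0,0,-9],"grip":185},
    {"xyz":[185,3,0],"rotation":[0,0,-12],"grip":185},
  ],
)

```text
time: 12.22
ee_pos: [0.5647, 0.0191, 0.1256]
eef_rot: [-0.699, 0.715, -0.001, 0.002]
ft_force: [0.4, 0.4, -1.5]
width: 0.0241
```

```bash
python3 st.py .4953 -.254 .12 -165.7
```

```text
12.225 [ 0.507  0.378 -0.748  1.722  0.279  1.147 -1.914] [0.565 0.019 0.126] [ 0.717 -0.257 -0.028  0.302 -0.159 -0.108  1.081]
xyz [274.629  63.257   5.049] rotvec [ -0.199   0.036 -15.597]
yaw 178.7030800104356
```

Request:
apply_moves(
  increments=[
    {"xyz":[45,10,0],"rotation":[0,0,-3],"grip":185},
    {"xyz":[90,21,0],"rotation":[0,0,-6],"grip":185},
    {"xyz":[135,31,0],"rotation":[-0.1,0,-9],"grip":185},
    {"xyz":[180,41,0],"rotation":[-0.1,0,-12],"grip":185},
    {"xyz":[220,51,0],"rotation":[-0.2,0,-14],"grip":185},
  ],
)

```text
time: 12.85
ee_pos: [0.5081, -0.2015, 0.1255]
eef_rot: [0.781, -0.624, -0.0, -0.0]
ft_force: [0.0, 0.1, -0.5]
width: 0.0239
```

```bash
python3 st.py .4953 -.254 .09 -165.7
```

```text
12.85 [ 0.896  0.327 -0.704  1.768  0.232  1.131 -1.229] [ 0.508 -0.201  0.125] [ 0.473  0.038  0.117 -0.068 -0.008  0.024  0.874]
xyz [48.439 24.08  35.438] rotvec [ 0.003  0.02  -1.556]
yaw -167.25610304235659
```

Request:
apply_moves(
  increments=[
    {"xyz":[25,12,5],"rotation":[0,0,-1],"grip":185},
    {"xyz":[40,20,15],"rotation":[0,0,-1.5],"grip":185},
    {"xyz":[48.4,24,25],"rotation":[0,0,-1.6],"grip":185},
    {"xyz":[48.4,24,35],"rotation":[0,0,-1.6],"grip":185},
    {"xyz":[48.4,24,35.4],"rotation":[0,0,-1.6],"grip":185},
  ],
)

```text
time: 13.48
ee_pos: [0.4953, -0.2523, 0.089]
eef_rot: [0.79, -0.613, -0.001, -0.0]
ft_force: [-0.6, -0.3, -1.3]
width: 0.0245
```

```bash
python3 tips.py w10; python3 st.py .4953 -.254 .05 -165.7
```

```text
t 13.525 width 0.02409297770177539 [-0.4017  0.2794 -0.2503] [ 0.4956 -0.2525  0.0896]
side 1292 end y -0.07643846517155588 x near tip -0.010314465644009207 x range [-0.0123 -0.0085] z top near tip -0.010373540770011281 zslope deg -9.8444973194042 xslope deg 0.3153843023691533
side 1313 end y -0.07679786875975608 x near tip 0.009567590644351238 x range [0.0078 0.0116] z top near tip -0.010287993971493797 zslope deg -9.417807080751905 xslope deg -0.27326894038012456
gap 0.019882056288360445
13.525 [ 0.95   0.386 -0.667  1.776  0.268  1.072 -1.129] [ 0.496 -0.253  0.09 ] [ 0.002 -0.01  -0.002 -0.012 -0.002  0.003  0.003]
xyz [ 1.423  0.672 39.628] rotvec [0.017 0.078 0.145]
yaw -165.55507304823874
```

View pics/w10.png

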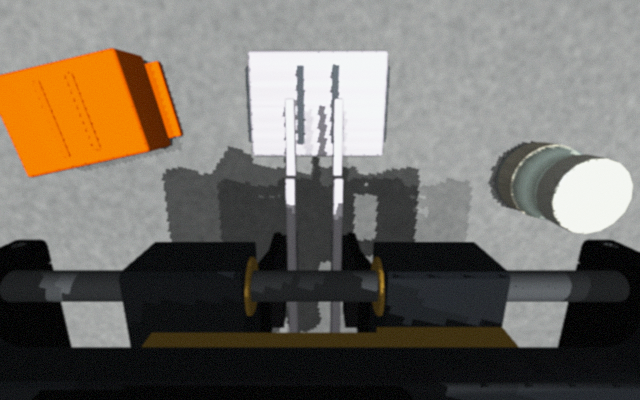

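The view shows the tips at (290,100) and (338,100) over the target gauge, with its lines starting at (301,68) and (335,68). Measuring tips against lines in this same view.

```bash
cat > rel.py <<'E'
from h import *
import sys
np.set_printoptions(precision=2,suppress=True)
def rel(n):
    c=dict(np.load(n+'.npz')); s=r.read_state(); T=R.from_quat(s['eef_rot']).as_matrix()
    W=cloud(c); P=(W-s['ee_pos'])@T; g=cv2.cvtColor(c['img'],cv2.COLOR_BGR2GRAY)
    m=((W[...,2]>.034)&(W[...,2]<.046)).astype(np.uint8); m[:, :200]=0; m[:,440:]=0; m[230:]=0
    k,lab,stt,_=cv2.connectedComponentsWithStats(m); i=1+np.argmax(stt[1:,4]); b=(lab==i)
    vs,us=np.nonzero(b)
    q=np.array([(onz(c,u,v,.04)-s['ee_pos'])@T for u,v in zip(us,vs)])[:,:2]*1000
    print('block far edge y %.1f x range'%np.percentile(q[:,1],.5),np.percentile(q[:,0],[.5,99.5]),'z',np.median(W[b][:,2]))
    rows=[v for v in range(vs.min()+3,vs.max()-2)]
    med=np.median(g[b]); dark=b&(g<.6*med)
    vs,us=np.nonzero(dark)
    q=np.array([(onz(c,u,v,.04)-s['ee_pos'])@T for u,v in zip(us,vs)])[:,:2]*1000
    for y in np.arange(-110,-30,5.):
        x=q[abs(q[:,1]-y)<2.5,0]
        h=np.histogram(x,np.arange(-45,46,2))
        print(y,[(int(h[1][j])+1,int(h[0][j])) for j in range(len(h[0])) if h[0][j]>2])
    return c,s,q
if __name__=='__main__':
    c,s,q=rel(sys.argv[1]); y=-95
    for lo,hi in ((-20,2),(2,20)):
        x=q[(q[:,0]>lo)&(q[:,0]<hi)&(q[:,1]<-82)]; print('line x',x[:,0].mean() if len(x) else None,'far end',x[:,1].min() if len(x) else None, len(x))
    cv2.imwrite(f'pics/{sys.argv[1]}c.png',cv2.resize(c['img'][40:190,220:420],None,fx=4,fy=4,interpolation=cv2.INTER_CUBIC))
E
python3 rel.py w10
```

```text
block far edge y -103.5 x range [-37.47  40.99] z 0.03998634987495942
-110.0 []
-105.0 []
-100.0 []
-95.0 [(-10, 11), (-8, 24), (10, 12), (12, 18)]
-90.0 [(-10, 15), (-8, 39), (10, 20), (12, 39), (42, 5)]
-85.0 [(-10, 20), (-8, 31), (10, 15), (12, 36)]
-80.0 [(-10, 18), (-8, 27), (-6, 5), (10, 13), (12, 29), (42, 5)]
-75.0 [(-10, 28), (-8, 27), (-6, 4), (4, 9), (10, 19)]
-70.0 [(-10, 23), (-8, 27), (-6, 4), (2, 4), (4, 30), (6, 3), (10, 10), (42, 5)]
-65.0 [(-10, 17), (-8, 24), (-6, 9), (2, 3), (4, 29), (6, 3), (10, 12)]
-60.0 [(-12, 3), (-10, 21), (-8, 27), (-6, 10), (2, 4), (4, 33), (6, 10), (10, 17), (42, 6)]
-55.0 [(-10, 16), (-8, 31), (2, 6), (4, 30), (6, 7), (10, 9)]
-50.0 [(-8, 3), (4, 32), (6, 4)]
-45.0 [(-32, 3), (-26, 3), (-24, 3), (-22, 4), (-8, 3), (-4, 3), (-2, 4), (0, 3), (2, 11), (4, 15), (6, 15), (10, 4), (18, 3)]
-40.0 []
-35.0 []
line x -8.56071937108415 far end -95.68780221158687 147
line x 11.412482029425014 far end -96.18483951256164 148
```

View pics/w10c.png

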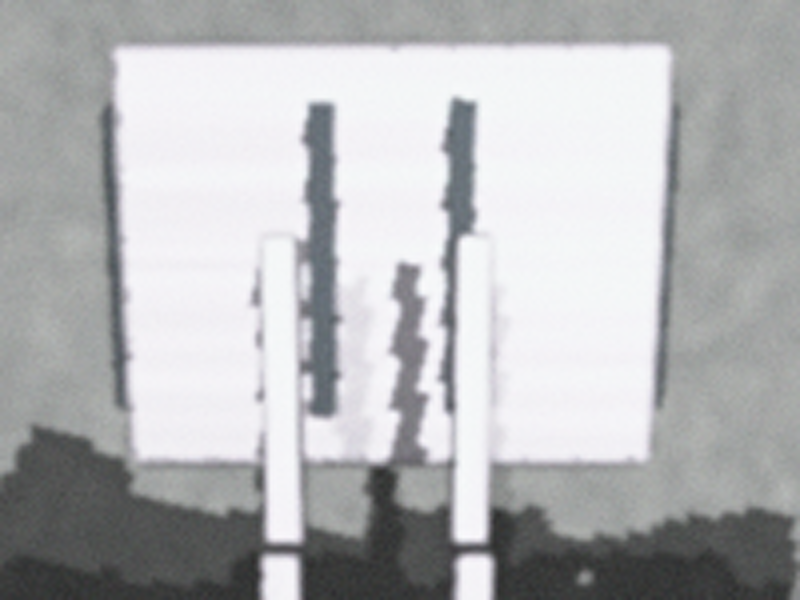

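In this view the line centre is at tool x +1.4 and the tips' centre at -0.4; the line middle is at y -74 and the tip ends at -76.6. Correcting by +1.8 and +2, and descending to about 9 mm clearance.

Request:
apply_moves(
  increments=[
    {"xyz":[1.8,2,10],"rotation":[0,0.1,0.1],"grip":185},
    {"xyz":[1.8,2,22],"rotation":[0,0.1,0.1],"grip":185},
    {"xyz":[1.8,2,34],"rotation":[0,0.1,0.1],"grip":185},
    {"xyz":[1.8,2,39],"rotation":[0,0.1,0.1],"grip":185},
    {"xyz":[1.8,2,41],"rotation":[0,0.1,0.1],"grip":185},
  ],
)

```text
time: 14.15
ee_pos: [0.494, -0.2546, 0.0482]
eef_rot: [0.79, -0.613, -0.0, 0.0]
ft_force: [0.2, -0.1, 0.0]
width: 0.0239
```

Request:
apply_moves(
  increments=[
    {"xyz":[0,0,1],"rotation":[0,0,0],"grip":185},
    {"xyz":[0,0,1],"rotation":[0,0,0],"grip":185},
    {"xyz":[0,0,1],"rotation":[0,0,0],"grip":185},
  ],
)

```text
time: 14.52
ee_pos: [0.4942, -0.2547, 0.0475]
eef_rot: [0.79, -0.613, -0.0, 0.0]
ft_force: [-0.7, 0.0, -0.7]
width: 0.0242
```

```bash
python3 tips.py w11; python3 rel.py w11 | tail -2;  python3 st.py .4953 -.254 .046 -165.7
```

```text
t 14.575 width 0.023770211653923536 [ 0.4448  0.7709 -0.9713] [ 0.4942 -0.2547  0.0475]
side 1306 end y -0.0767027426634948 x near tip -0.010107822019615045 x range [-0.0121 -0.0083] z top near tip -0.010942681033925903 zslope deg -9.910947358907539 xslope deg 0.32127667332110416
side 1311 end y -0.07668016610784345 x near tip 0.009741275693402485 x range [0.008  0.0118] z top near tip -0.010973689412598214 zslope deg -9.441708243672782 xslope deg -0.23999045402406796
gap 0.01984909771301753
line x -10.575775033156926 far end -97.46378760327478 287
line x 9.38418587936239 far end -98.26350673148701 293
14.575 [ 0.933  0.44  -0.645  1.81   0.311  0.995 -1.158] [ 0.494 -0.255  0.047] [ 0.001 -0.     0.001  0.    -0.001 -0.002  0.   ]
xyz [-0.379 -1.264  1.457] rotvec [ 0.016 -0.014  0.045]
yaw -165.65536023561208
```

View pics/w11c.png

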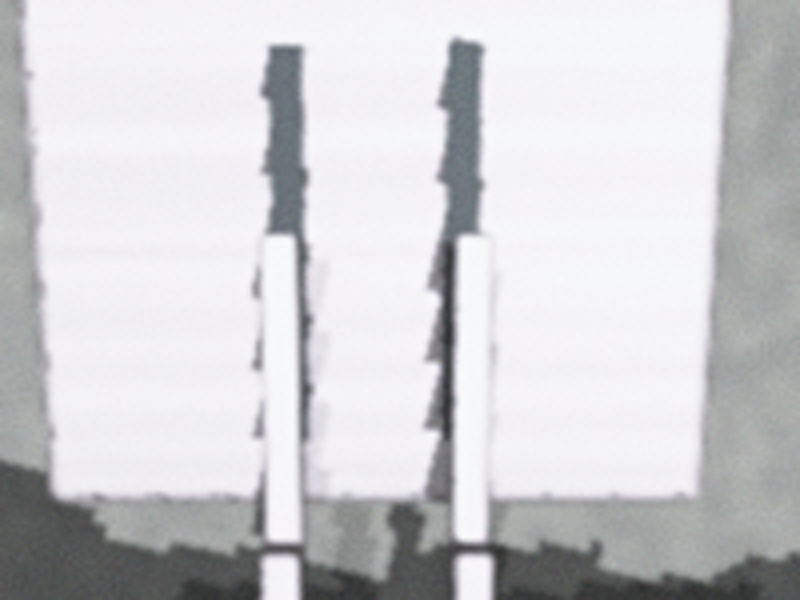

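Each tip is centred over its line within about 0.5 mm, and the tip ends are near mid-line. Lowering 4 mm for margin, then settling.

Request:
apply_moves(
  increments=[
    {"xyz":[-0.3,0,2],"rotation":[0,0,0],"grip":185},
    {"xyz":[-0.3,0,4],"rotation":[0,0,0],"grip":185},
    {"xyz":[-0.3,0,4],"rotation":[0,0,0],"grip":185},
    {"xyz":[-0.3,0,4],"rotation":[0,0,0],"grip":185},
    {"xyz":[-0.3,0,4],"rotation":[0,0,0],"grip":185},
  ],
)

```text
time: 15.2
ee_pos: [0.4941, -0.2544, 0.0435]
eef_rot: [0.79, -0.613, 0.0, 0.0]
ft_force: [-0.2, 0.5, -0.7]
width: 0.0242
```

```bash
python3 tips.py w12; python3 rel.py w12 | tail -2;  python3 st.py .4953 -.254 .0435 -165.7
python3 - <<'E'
from h import *
np.set_printoptions(precision=4,suppress=True)
c=cam('scene'); cv2.imwrite('pics/s12.png',cv2.resize(c['img'][130:260,130:330],None,fx=4,fy=4,interpolation=cv2.INTER_CUBIC)); s0=dict(np.load('scene0.npz'))
a=cv2.imread('pics/scene0.png').astype(int)
for n,(u0,u1,v0,v1) in dict(weight=(300,325,226,256),cube=(462,496,206,242),jar=(168,196,155,188)).items(): print(n,abs(a[v0:v1,u0:u1]-c['img'][v0:v1,u0:u1]).mean())
w=[]
for i in range(4): viewer.camera('top'); w.append(r.read_state()['width'])
print(w, r.read_state()['time'])
cv2.imwrite('pics/s12f.png',c['img'])
E
```

```text
t 15.25 width 0.023953005252874453 [ 0.2965 -0.0863 -1.1117] [ 0.4941 -0.2544  0.0435]
side 2651 end y -0.08952356588048857 x near tip -0.01315442021523607 x range [-0.0284 -0.0015] z top near tip 0.0027074243493470955 zslope deg -18.82211795237171 xslope deg 4.6511520262293535
side 2616 end y -0.08942811917150112 x near tip 0.011838847260588984 x range [0.002  0.0281] z top near tip 0.002670578827641465 zslope deg -18.975499099521418 xslope deg -4.806899534714881
gap 0.024993267475825053
line x -10.322575295511843 far end -97.71414375791689 312
line x 9.724660793752877 far end -98.09375456241328 313
15.25 [ 0.931  0.445 -0.643  1.813  0.315  0.988 -1.162] [ 0.494 -0.254  0.044] [-0.    -0.001 -0.001 -0.001  0.     0.001 -0.001]
xyz [-0.108 -1.261  0.003] rotvec [ 0.014 -0.017  0.039]
yaw -165.6607765422592
weight 4.441777777777777
cube 4.197167755991285
jar 4.747474747474747
[0.02417864031377073, 0.02413057351741228, 0.023918158021958454, 0.024026529652921628] 15.5
```

View pics/s12.png

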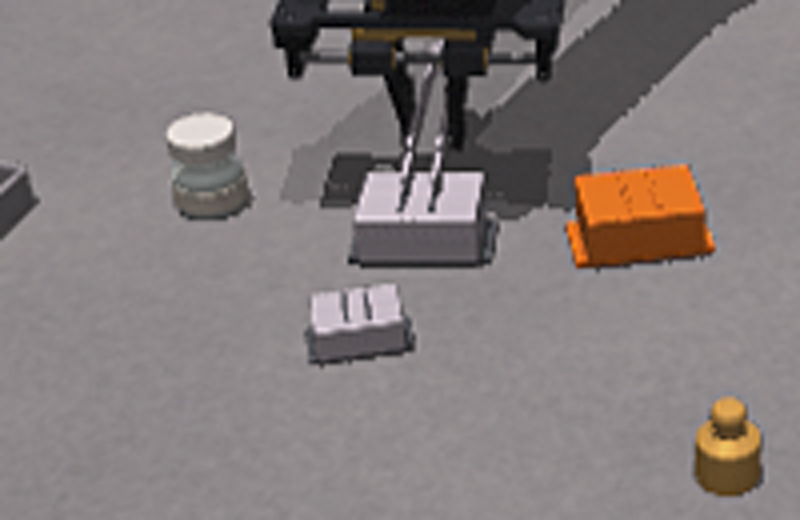

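View pics/w12c.png

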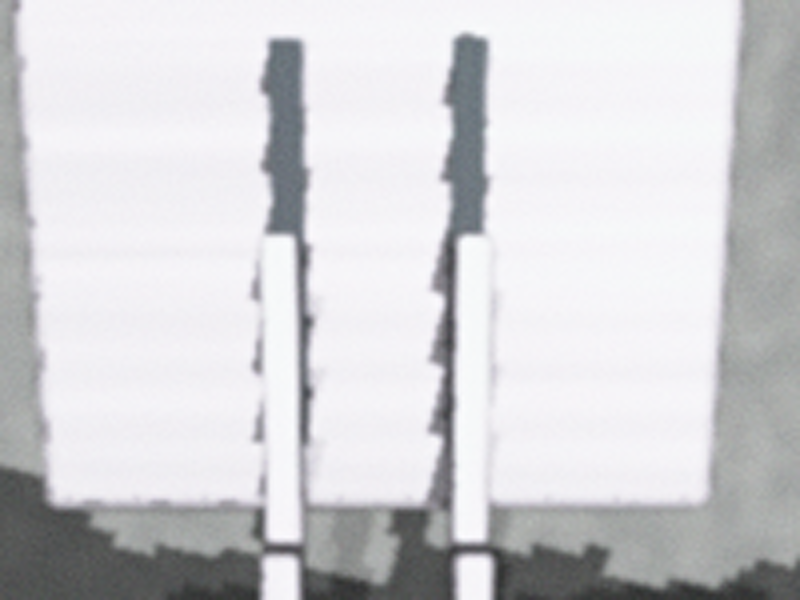

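The tips lie on the lines with an even visible offset, the arm is still, and the bystanders haven't changed. (This last `tips.py` gap of 25 mm is invalid: the block's surface got into its depth window. The tip pixels are the same as in the 19.85 mm view.) Handing in.

```bash
python3 -c "
from bench import r
print(r.close_job())"
```

```text
the job is handed in; nothing more can be done
None
```

I picked the tweezers up by their finger grips and set them to 24 mm over the blades. They are now held level over the larger grey gauge, and I handed the job in at about 15.5 s while still gripping them.

**Last checks**
- **Gap:** the finger width reads 24.0 mm, with readings from 23.9 to 24.2. The wrist camera gave a tip gap of 19.85–20.0 mm.
- **Position over the lines:** the tips are within about 0.5 mm of the line centres and about 1 mm from mid-line. They point along the lines to within about 0.1°. I checked this at the final height.
- **Height:** the tip points are about 11 mm above the block and the undersides about 7.5 mm. The blades showed no tilt when checked just after the lift, and nothing shows the grip has shifted since. There is no sign of contact force and the arm is still.
- **Other objects:** the weight, cube and jar look unchanged in the scene image.

**What went wrong or disagreed**
- **Wrong-way turn:** I first turned the wrist the wrong way, and joint 7 briefly read 2.602 rad against its 2.6 limit. I reversed at once, but I can't tell whether that counts as passing its range.
- **Invalid gap reading:** the last automatic gap figure (25 mm) is wrong, because the block's surface got into the measurement. The tip pixels match the earlier 19.85 mm view.
- **Discarded bow position:** I didn't use one early bow position because the picture was taken while the arm was moving.

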